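# Power up the board on the test console

### The arm

A 6-joint arm with a two-finger parallel gripper is mounted at the origin on a cart in front of the work surface, level with it; the furniture and walls round the work are solid. World frame = base frame: x ahead of the robot, y to its left, z up, the work surface at z = 0. Lengths are in m, angles in degrees, forces in N, time in s.
With the tool pointing down it reaches from about 0.35 to 0.875 m from the base axis. Payload 4.2 kg.
Tool frame: the origin (TCP) lies on the centre line of the jaws, within the pads' length; the fingertips stand tip_reach ahead of it and the grasp point (between the pads) is the TCP (tip_reach is the distance from the TCP to the fingertips, in m); z points along the fingers, y is the line along which they close (so a half turn about z gives the same grasp; the last joint's range is limited). The gripper opens to 87 mm and grips with 3 to 60 N. Pads are 19 mm wide; open, the fingers measure 117 mm over their backs; the gripper's body (75 mm by 190 mm) begins 51 mm behind the grasp point.
Start: joints at [89.588, 22.042, 0.453, 0, -68.411, -14.817], TCP at [0.164, 0.603, 0.242] pointing down, gripper open.
Joint ranges: [-179.83, 179.83], [-69.29, 118.12], [-61.27, 80.66], [-181.25, 117.63], [-171.15, -9.14], [-177.46, 177.46]. Speed limits (degrees/s): [159.86, 159.86, 180, 180, 180, 180].

### API

Orientations are given as a 3x3 rotation matrix whose columns are the frame's x, y, z axes.
In Python, from station import sense, capture, finish_job, tip_reach gives the robot as it stands.
- The arm moves only by the tool arm_command, never from a script. Its argument "deltas" is a list of rows, each a list of 7 numbers: the turn, a rotation vector about the tool's x, y, z in rad, then the shift along the tool's x, y, z in cm, then the closure, from -1 (fully open) to 1 (shut), so that 0 is half open. In form: [[rx, ry, rz, dx, dy, dz, hand], ...]. A call has 1 to 8 rows; each row is the pose to reach, as a shift and turn from the pose commanded when the call began, along the tool's axes at that moment; what a row does not reach only later rows make up. A row lasts 1/12 s, in which the tool goes at most 41.7 mm and 7.16 degrees, less where a joint would pass 70% of its speed; a pose out of reach is approached as far as the arm can. A call with a gripper value outside its range is refused whole. The fingers move at their own pace and stop on an object; the grip force is fixed at half the most. Time passes only in rows, so rows that repeat a pose let the fingers close. It gives the time, the measured TCP pose, the force, the opening and the grip force at its end, in the units of the state.
- sense(): the state, without advancing time (a new reading comes with each control period).
- capture(name): name is "scene" or "top" or "wrist"; returns a dict with "pixels" (420x560x3 uint8, blue, green, red), "fovy" (degrees; the focal length in pixels is half the picture's height over the tangent of half this angle, whatever the lens; pixels are square), "cx", "cy" (the principal point, pixels), "rvec" (rotation vector, rad) and "tvec" (3), from world to camera coordinates, as OpenCV has them. Camera axes: x right, y down, z forward; pixel columns grow to the right and rows downward; lengths in m; the calibration is good to about 2 mm. A picture is of the moment at which its call begins. There is no depth.
- finish_job(): hands the job in; it is judged then, once.
The state is a dict: "time_s": time; "joints": joint angles; "joint_velocities": joint speeds; "effort": joint torques, N m; "tcp_pos": TCP position; "ee_rot": TCP orientation; "wrist_force": force on the tool from outside, world axes, zero at the start; "moment": the same for the moment, N m; "gripper_width": opening from 0.0 (shut) to 1.0 (fully open); "gripper_force": force on a finger pad.
Only numpy, scipy, OpenCV 4.12 (cv2) and the standard library are available. Lean on these libraries where they do the work, as an engineer would, in place of code of your own. Each camera call takes 0.05 s, during which the arm holds its last target. There are 200 camera calls.

### The job

Power up the circuit board on the test console, pressing with the closed fingertips: first rock the red switch fully over to ON by pressing its white-barred end, then push the yellow key fully in so that it stays in, and last press the green start button all the way down and let it come back up. Leave the blue key alone, and do not pick up or shift the board or any of the loose things.

Things in the scene. Friction and masses are not known exactly. Their poses are not given: they have to be found in the camera images.
- console: fixed grey test console, 200 mm (its x) by 310 mm (its y) by 40 mm high; origin on the worktop under its centre. Its +y part is a bare-metal panel with four control places at (+-45, 105) and (+-45, 25) mm in its frame, 90 mm apart in x and 80 mm apart in y; which control is in which place changes from run to run. Its -y part is a black mat with a circuit board in a nest of white stops and a memory-stick-like dongle
- rocker (a joint): the red rocker switch: -0.2 rad fully OFF, +0.2 rad fully ON (0.4 rad in all). It stays where it is left and has no spring; it starts at -0.20 to -0.16. Pressing on the white-barred half turns it ON; about 3 N at the bar is enough
- rocker_on (a point): top face of the red rocker at the white bar, in the middle of its ON half, 20 mm from the hinge line. The rocker is a slightly dished red paddle 60 mm long (console x) by 30 mm wide; the ON half is always the one towards the console's +x, away from the robot. This point is about 23 mm above the console's top when OFF and goes down about 8 mm as the rocker turns ON. Moves with the rocker
- rocker_off (a point): top face of the red rocker in the middle of its unmarked OFF half, 20 mm from the hinge line on the side towards the robot. Moves with the rocker
- yellow (a joint): latching yellow key: 0 out, 0.008 m fully in. Slides straight down under about 3 N and stays where it is pushed
- yellow_top (a point): centre of the top face of the yellow key, a 30 x 30 mm square yellow key on a 42 mm square black bezel; top 17 mm above the console's top when out, 9 mm when fully in. Moves with the key
- blue (a joint): latching blue key, the same mechanism as the yellow one: 0 out, 0.008 m fully in. To be left alone
- blue_top (a point): centre of the top face of the blue key, a 30 x 30 mm square blue key on a 42 mm square black bezel; top 17 mm above the console's top. Moves with the key
- green (a joint): green start button: 0 up, 0.008 m fully down. Springs back by itself; about 1.5 N to begin, 5 N fully down
- green_top (a point): centre of the top face of the green button, round, 32 mm across, on a 44 mm round black bezel; top 17 mm above the console's top when up, 9 mm when fully down. Moves with the button
- board_mid (a point): blue circuit board, 60 x 80 mm, 13 mm high over its parts, lying loose in the nest on the console; this point is 6 mm above its underside. Not to be moved
- dongle_mid (a point): grey dongle, 19 x 58 x 9 mm, lying loose on the console's black mat; this point is half-way up. Not to be moved
- driver_mid (a point): screwdriver with a yellow handle, 160 mm long, 20 mm thick, lying loose on the worktop to the right of the console; this point is half-way up. Not to be moved
- reel_mid (a point): reel of solder with green flanges, 54 x 83 x 30 mm, lying loose on the worktop to the left of the console; this point is half-way up. Not to be moved

How it is judged:
By the outcome, as a careful person would: the job done as asked, in the order asked, and still so for the second after the job is handed in, with the robot touching nothing.
It also fails if it takes over 45 s, if anything falls off the work surface, if the arm or the gripper's body presses on something with over 40 N, if the wrist force passes 120 N, or if a joint passes its speed limit or range.

## Working session

There is one attempt and no reset: what is moved stays moved. The work goes in short steps, Python scripts to look and compute and a tool call to move; the robot and the scene stay as the last step left them, time stands still between calls to the robot, and variables do not carry over. Pictures are saved under pics/ and viewed, at most 10 in all, crops included, and the job is handed in when it is done.

Besides the shell and the picture viewer there is one more tool, called after "Request:" as name(argument=value, ...), one argument or row to a line, values as JSON. arm_command: Moves the arm, as the interface text tells. Its arguments: {"type":"object","properties":{"deltas":{"type":"array"}},"required":["deltas"]}

```bash
mkdir -p pics; cat > h.py <<'E'
import numpy as np,cv2
from station import *
def ray(c,u,v,z):
    f=c["pixels"].shape[0]/2/np.tan(np.radians(c["fovy"])/2)
    R=cv2.Rodrigues(np.array(c["rvec"],float))[0];t=np.array(c["tvec"],float).ravel()
    o=-R.T@t;d=R.T@np.array([(u-c["cx"])/f,(v-c["cy"])/f,1]);return o+d*(z-o[2])/d[2]
def proj(c,p):
    f=c["pixels"].shape[0]/2/np.tan(np.radians(c["fovy"])/2)
    R=cv2.Rodrigues(np.array(c["rvec"],float))[0];q=R@np.array(p)+np.array(c["tvec"],float).ravel()
    return q[:2]/q[2]*f+[c["cx"],c["cy"]]
HUE={'red':[(0,8),(172,180)],'yellow':[(22,34)],'green':[(45,85)],'blue':[(100,128)]}
def blobs(c,amin=60):
    h=cv2.cvtColor(c["pixels"],cv2.COLOR_BGR2HSV);out=[]
    for k,rs in HUE.items():
        m=sum(cv2.inRange(h,(a,110,60),(b,255,255)) for a,b in rs)
        n,l,s,ce=cv2.connectedComponentsWithStats(m)
        for i in range(1,n):
            if s[i,4]>amin: out.append((k,s[i].tolist(),ce[i].round(1).tolist()))
    return out
E
python3 - <<'E'
from h import *
print(tip_reach);s=sense();print(s["tcp_pos"],s["ee_rot"],s["wrist_force"],s["time_s"])
ims=[]
for n in("scene","top"):
    c=capture(n);cv2.imwrite(f"pics/{n}0.png",c["pixels"])
    print(n,ray(c,280,210,0.05),c["fovy"])
    for b in blobs(c):print(b,ray(c,*b[2],0.057).round(4))
E
```

```text
0.019
[0.16402087 0.60251642 0.24049577] [[ 9.64818037e-01 -2.62918093e-01 -4.81357988e-04]
 [-2.62918521e-01 -9.64815809e-01 -2.07504084e-03]
 [ 8.11439841e-05  2.12859476e-03 -9.99997731e-01]] [-0.13209386 -0.62461327  0.16891583] 0.0
scene [0.57213947 0.05644673 0.05      ] 54.551045129488934
('red', [90, 0, 7, 15, 61], [93.1, 6.5]) [1.8499 2.5777 0.057 ]
('red', [25, 87, 44, 33, 791], [46.7, 103.7]) [0.6172 1.2576 0.057 ]
('red', [175, 189, 50, 20, 65], [203.0, 201.6]) [0.4709 0.2605 0.057 ]
('red', [238, 205, 18, 19, 184], [246.8, 214.5]) [0.4947 0.1181 0.057 ]
('yellow', [55, 0, 12, 14, 89], [60.7, 5.7]) [1.723  2.7921 0.057 ]
('yellow', [112, 0, 37, 13, 290], [130.3, 5.2]) [2.0442 2.3898 0.057 ]
('yellow', [24, 155, 24, 11, 90], [35.3, 159.9]) [0.3306 0.8778 0.057 ]
('yellow', [266, 218, 14, 11, 111], [272.6, 222.9]) [0.5051 0.0372 0.057 ]
('yellow', [387, 312, 37, 13, 283], [404.4, 317.8]) [ 0.4008 -0.3765  0.057 ]
('green', [213, 33, 14, 19, 214], [219.5, 42.4]) [1.7055 1.2239 0.057 ]
('green', [405, 158, 15, 33, 163], [412.4, 172.5]) [ 0.9741 -0.1986  0.057 ]
('green', [423
[... 1713 characters left out ...]
]) [ 0.7664 -0.3439  0.057 ]
('green', [410, 136, 14, 10, 64], [416.6, 140.6]) [ 0.7221 -0.3629  0.057 ]
('green', [425, 141, 32, 31, 139], [441.2, 156.6]) [ 0.6775 -0.4276  0.057 ]
('green', [415, 148, 29, 28, 95], [429.1, 161.7]) [ 0.6631 -0.3939  0.057 ]
('green', [227, 184, 13, 13, 128], [232.8, 190.1]) [0.5832 0.1335 0.057 ]
('blue', [45, 95, 49, 50, 1142], [64.9, 114.8]) [0.7896 0.5907 0.057 ]
('blue', [356, 103, 97, 94, 212], [409.4, 154.6]) [ 0.6826 -0.3414  0.057 ]
('blue', [115, 107, 34, 55, 966], [133.9, 140.1]) [0.7194 0.4013 0.057 ]
('blue', [289, 169, 33, 24, 497], [304.4, 180.7]) [ 0.6094 -0.0565  0.057 ]
('blue', [256, 179, 14, 14, 160], [262.4, 185.3]) [0.5964 0.0553 0.057 ]
```

View pics/top0.png

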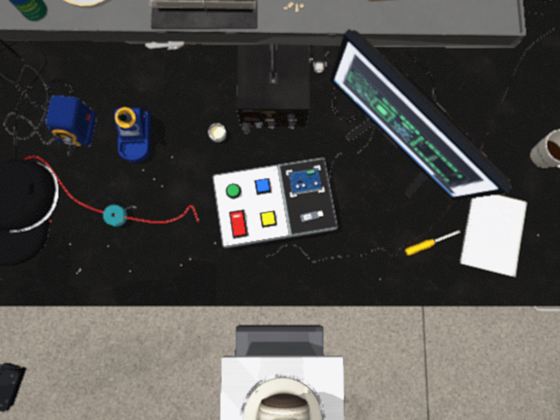

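View pics/scene0.png

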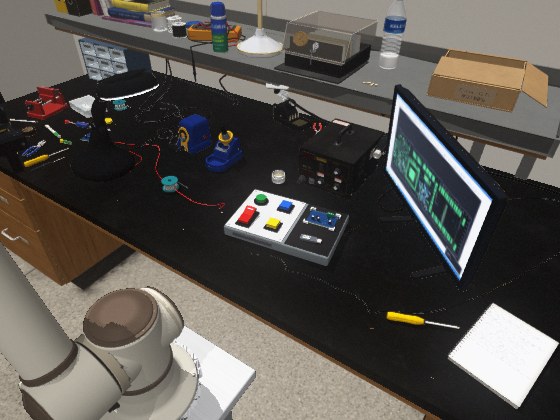

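The top view shows the console at a yaw of about 9.5°. Red is at px (238,223), yellow (268,218), green (233,190) and blue (262,185). The two views agree within 3 mm, and the spacing comes out near 90 × 80 mm as given. The scene view shows the same layout with a free path to it. I'll move over the panel with the fingers shut.

Request:
arm_command(
  deltas=[
    [0,0,-0.43,50.3,39.9,0,1],
    [0,0,-0.43,50.3,39.9,0,1],
    [0,0,-0.43,50.3,39.9,0,1],
    [0,0,-0.43,50.3,39.9,0,1],
    [0,0,-0.43,50.3,39.9,0,1],
    [0,0,-0.43,50.3,39.9,0,1],
    [0,0,-0.43,50.3,39.9,0,1],
    [0,0,-0.43,50.3,39.9,0,1],
  ],
)

```text
time_s: 0.77
tcp_pos: [0.3622, 0.3325, 0.2414]
ee_rot: [[0.986, 0.164, -0.0], [0.164, -0.986, -0.0], [-0.0, 0.0, -1.0]]
wrist_force: [0.4, 0.4, -0.1]
gripper_width: 0.483
gripper_force: 0.0
```

Request:
arm_command(
  deltas=[
    [0,0,0,13.5,26.5,0,1],
    [0,0,0,13.5,26.5,0,1],
    [0,0,0,13.5,26.5,0,1],
    [0,0,0,13.5,26.5,0,1],
    [0,0,0,13.5,26.5,0,1],
    [0,0,0,13.5,26.5,0,1],
    [0,0,0,13.5,26.5,0,1],
    [0,0,0,13.5,26.5,0,1],
  ],
)

```text
time_s: 1.43
tcp_pos: [0.5406, 0.0907, 0.2408]
ee_rot: [[0.987, 0.158, -0.001], [0.158, -0.987, -0.001], [-0.001, 0.001, -1.0]]
wrist_force: [0.1, 0.5, 0.1]
gripper_width: 0.009
gripper_force: 0.0
```

```bash
python3 - <<'E'
from h import *
s=sense();print(s["tcp_pos"],s["wrist_force"],s["gripper_width"],s["time_s"])
c=capture("wrist");cv2.imwrite("pics/w1.png",c["pixels"])
R=np.array(s["ee_rot"]);
for b in blobs(c,300):
    p=ray(c,*b[2],0.057);print(b,p.round(4))
h=cv2.Rodrigues(np.array(c["rvec"]))[0];print(-h.T@np.array(c["tvec"]).ravel())
E
```

```text
[0.54055278 0.09073314 0.24076491] [0.14961171 0.50782494 0.14608858] 0.009281368293191712 1.4333
('red', [0, 149, 143, 55, 668], [84.1, 174.2]) [0.5311 0.2706 0.057 ]
('red', [222, 205, 33, 56, 1652], [238.8, 232.5]) [0.496  0.1186 0.057 ]
('yellow', [304, 215, 31, 32, 977], [318.9, 230.4]) [0.5106 0.0405 0.057 ]
('green', [219, 123, 34, 36, 951], [235.5, 140.5]) [0.5846 0.1332 0.057 ]
('blue', [396, 111, 90, 60, 3969], [438.0, 140.7]) [ 0.6136 -0.0509  0.057 ]
('blue', [305, 123, 34, 34, 1141], [321.4, 139.4]) [0.598  0.0553 0.057 ]
[0.6172273  0.1033315  0.38369645]
```

View pics/w1.png

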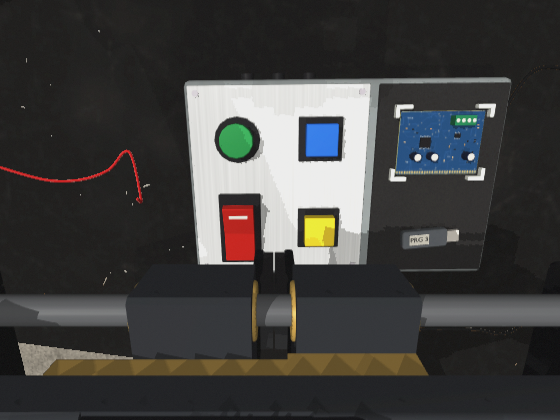

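The wrist view shows the white bar at px (238,217), yellow at (319,230), green at (236,140) and blue at (321,139). These match the top-view positions within 3 mm. Next I'll go above the bar, at about (0.514, 0.121).

Request:
arm_command(
  deltas=[
    [0,0,0,-2.1,-3.4,4,1],
    [0,0,0,-2.1,-3.4,8,1],
    [0,0,0,-2.1,-3.4,11,1],
    [0,0,0,-2.1,-3.4,13,1],
    [0,0,0,-2.1,-3.4,13,1],
    [0,0,0,-2.1,-3.4,13,1],
    [0,0,0,-2.1,-3.4,13,1],
  ],
)

```text
time_s: 2.07
tcp_pos: [0.513, 0.1263, 0.1132]
ee_rot: [[0.986, 0.165, 0.003], [0.165, -0.986, 0.001], [0.003, -0.001, -1.0]]
wrist_force: [0.6, -0.2, 0.8]
gripper_width: 0.004
gripper_force: 0.0
```

```bash
python3 - <<'E'
from h import *
s=sense();print(s["tcp_pos"],s["wrist_force"])
c=capture("wrist");cv2.imwrite("pics/w2.png",cv2.resize(c["pixels"][150:400,130:430],None,fx=2,fy=2))
h=cv2.cvtColor(c["pixels"],cv2.COLOR_BGR2HSV)
tip=np.array(s["tcp_pos"])+.019*np.array(s["ee_rot"])[:,2];print("tip px",proj(c,tip))
for b in blobs(c,300):print(b,ray(c,*b[2],0.057).round(4))
E
```

```text
[0.5129828  0.12630331 0.11316456] [ 0.55790607 -0.22725294  0.80508941]
tip px [274.11694829 268.78628507]
('red', [0, 138, 131, 83, 999], [84.5, 175.4]) [0.5358 0.2411 0.057 ]
('red', [257, 227, 51, 67, 1346], [284.0, 242.4]) [0.514  0.1203 0.057 ]
('yellow', [381, 242, 55, 50, 1915], [411.4, 261.6]) [0.5144 0.0401 0.057 ]
('green', [255, 92, 56, 60, 2586], [282.4, 121.3]) [0.5843 0.1335 0.057 ]
('blue', [534, 77, 26, 101, 1561], [549.8, 134.7]) [ 0.6017 -0.015   0.057 ]
('blue', [392, 93, 65, 57, 3362], [423.5, 120.8]) [0.5974 0.0567 0.057 ]
```

View pics/w2.png

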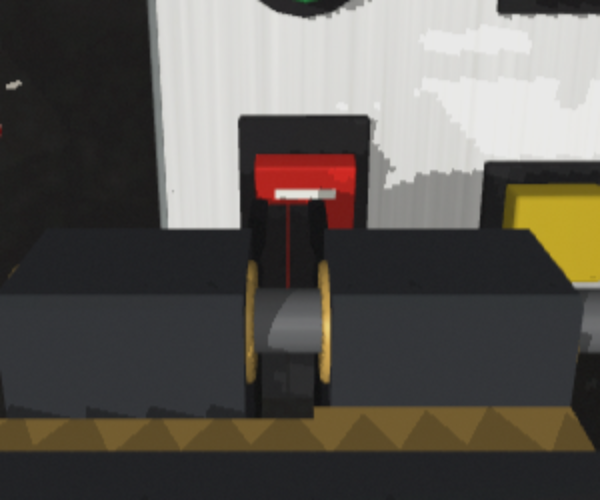

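The crop shows the white bar centred at px (283,247), with the fingertips about 5 mm to its left (+y). I'll correct that sideways and go down close to it.

Request:
arm_command(
  deltas=[
    [0,0,0,0.1,0.5,0,1],
    [0,0,0,0.1,0.5,1,1],
    [0,0,0,0.1,0.5,2,1],
    [0,0,0,0.1,0.5,2.5,1],
    [0,0,0,0.1,0.5,2.5,1],
    [0,0,0,0.1,0.5,2.5,1],
  ],
)

```text
time_s: 2.62
tcp_pos: [0.5135, 0.1203, 0.0859]
ee_rot: [[0.987, 0.163, -0.001], [0.163, -0.987, -0.001], [-0.001, 0.001, -1.0]]
wrist_force: [-0.2, 0.1, 0.3]
gripper_width: 0.006
gripper_force: 0.0
```

```bash
python3 - <<'E'
from h import *
s=sense();print(s["tcp_pos"],s["wrist_force"])
c=capture("wrist")
h=cv2.cvtColor(c["pixels"],cv2.COLOR_BGR2HSV)
for b in blobs(c,200):print(b,ray(c,*b[2],0.057).round(4))
E
```

```text
[0.51348175 0.12031371 0.08590447] [-0.21413479  0.11823445  0.31991997]
('red', [0, 140, 104, 94, 1055], [68.2, 180.7]) [0.5396 0.2289 0.057 ]
('red', [243, 242, 58, 23, 833], [270.5, 250.0]) [0.5192 0.1231 0.057 ]
('yellow', [387, 258, 60, 37, 1566], [422.2, 273.6]) [0.519  0.0398 0.057 ]
('green', [239, 88, 65, 68, 3475], [271.0, 121.5]) [0.5844 0.1335 0.057 ]
('blue', [397, 89, 76, 65, 4469], [434.2, 120.6]) [0.5974 0.0568 0.057 ]
```

Request:
arm_command(
  deltas=[
    [0,0,0,0.1,-0.1,0.4,1],
    [0,0,0,0.1,-0.1,0.7,1],
    [0,0,0,0.1,-0.1,1.0,1],
    [0,0,0,0.1,-0.1,1.2,1],
    [0,0,0,0.1,-0.1,1.2,1],
  ],
)

```text
time_s: 3.08
tcp_pos: [0.5161, 0.1224, 0.0754]
ee_rot: [[0.986, 0.164, 0.003], [0.164, -0.986, 0.001], [0.004, -0.001, -1.0]]
wrist_force: [2.9, -0.1, 3.5]
gripper_width: 0.005
gripper_force: 1.8
```

Request:
arm_command(
  deltas=[
    [0,0,0,0,0,0.2,1],
    [0,0,0,0,0,0.3,1],
    [0,0,0,0,0,0.3,1],
  ],
)

```text
time_s: 3.33
tcp_pos: [0.5163, 0.1224, 0.0749]
ee_rot: [[0.986, 0.166, 0.004], [0.166, -0.986, 0.001], [0.004, -0.0, -1.0]]
wrist_force: [-2.9, -1.3, 20.1]
gripper_width: 0.004
gripper_force: 9.6
```

The force rose to 20 N against a hard stop at tip height 0.056, so the rocker looks fully over. I'll lift, move over the yellow key and check.

Request:
arm_command(
  deltas=[
    [0,0,0,0,0,-2,1],
    [0,0,0,0,0,-5,1],
    [0,0,0,-0.5,2,-6,1],
    [0,0,0,-1.5,5.5,-6,1],
    [0,0,0,-2.1,7.8,-6,1],
    [0,0,0,-2.1,7.8,-6,1],
    [0,0,0,-2.1,7.8,-6,1],
  ],
)

```text
time_s: 3.92
tcp_pos: [0.5055, 0.0402, 0.131]
ee_rot: [[0.987, 0.161, -0.002], [0.161, -0.987, -0.0], [-0.002, -0.0, -1.0]]
wrist_force: [0.6, -0.0, 0.8]
gripper_width: 0.001
gripper_force: 0.0
```

```bash
python3 - <<'E'
from h import *
s=sense();print(s["tcp_pos"],s["wrist_force"])
c=capture("wrist");cv2.imwrite("pics/w3.png",cv2.resize(c["pixels"][50:350,50:430],None,fx=2,fy=2))
for b in blobs(c,200):print(b,ray(c,*b[2],0.057).round(4))
E
```

```text
[0.50554662 0.04024487 0.13101832] [ 0.64608804 -0.01023676  0.81731943]
('red', [0, 107, 23, 79, 453], [13.4, 149.3]) [0.5331 0.2072 0.057 ]
('red', [128, 181, 52, 92, 4010], [154.4, 225.0]) [0.4978 0.1184 0.057 ]
('yellow', [253, 202, 46, 47, 2134], [275.7, 224.9]) [0.5107 0.0399 0.057 ]
('green', [476, 43, 44, 18, 540], [496.4, 51.3]) [ 0.6338 -0.0673  0.057 ]
('green', [112, 54, 58, 58, 2508], [139.9, 82.2]) [0.5846 0.1324 0.057 ]
('blue', [392, 39, 139, 100, 9824], [456.0, 87.5]) [ 0.6114 -0.0506  0.057 ]
('blue', [249, 54, 53, 56, 2828], [275.1, 81.6]) [0.5976 0.0546 0.057 ]
```

View pics/w3.png

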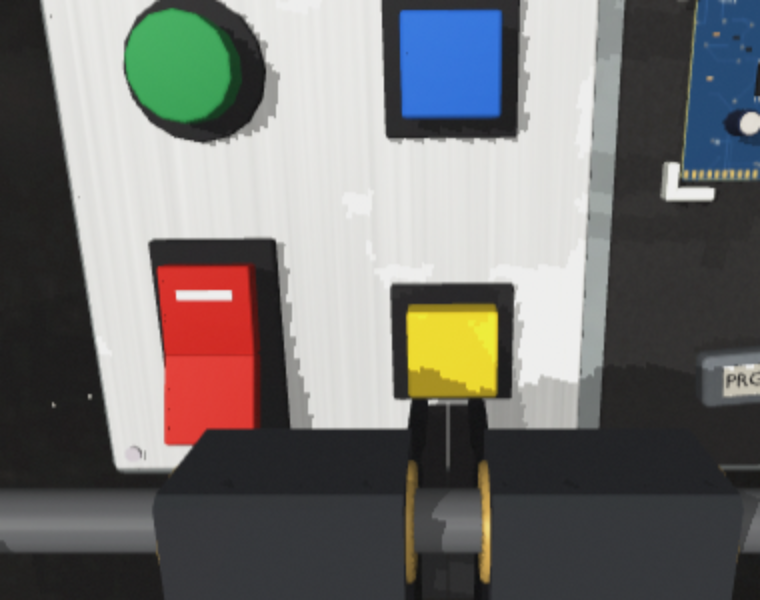

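The crop shows the rocker with its ON half tilted away and down (bar at crop px (204,295)). The yellow key is at (452,350), straight ahead of the fingertips. I'll check the rocker's tilt from its end edges and refine the yellow centre.

```bash
python3 - <<'E'
from h import *
c=capture("wrist")
ex=np.array([.986,.165])
f=lambda u,v:(50+u/2,50+v/2)
for z in(.049,.053,.055,.059,.063,.065):
    print(z,[(ray(c,*f(*p),z)[:2]@ex).round(4) for p in((205,265),(204,295),(209,355),(213,443))])
P=[ray(c,*f(*p),.057).round(4) for p in((408,305),(496,305),(496,396),(408,396))];print(P,np.mean(P,0))
print("hinge",np.array([.4945,.1187])@ex)
E
```

```text
0.049 [np.float64(0.5376), np.float64(0.5275), np.float64(0.5065), np.float64(0.4736)]
0.053 [np.float64(0.5384), np.float64(0.5285), np.float64(0.5078), np.float64(0.4755)]
0.055 [np.float64(0.5389), np.float64(0.529), np.float64(0.5085), np.float64(0.4765)]
0.059 [np.float64(0.5397), np.float64(0.53), np.float64(0.5099), np.float64(0.4784)]
0.063 [np.float64(0.5405), np.float64(0.531), np.float64(0.5113), np.float64(0.4804)]
0.065 [np.float64(0.5409), np.float64(0.5315), np.float64(0.5119), np.float64(0.4814)]
[array([0.5239, 0.057 , 0.057 ]), array([0.5285, 0.0291, 0.057 ]), array([0.4975, 0.0233, 0.057 ]), array([0.4928, 0.0524, 0.057 ])] [0.510675 0.04045  0.057   ]
hinge 0.5071625
```

The edges fit the rocker being fully ON: bar at about 0.055, OFF end at about 0.065. The yellow centre is at about (0.510, 0.0405). Going down on it.

Request:
arm_command(
  deltas=[
    [0,0,0,0.4,0,2,1],
    [0,0,0,0.4,0,4,1],
    [0,0,0,0.4,0,5,1],
    [0,0,0,0.4,0,5.4,1],
    [0,0,0,0.4,0,5.8,1],
    [0,0,0,0.4,0,6.1,1],
    [0,0,0,0.4,0,6.3,1],
    [0,0,0,0.4,0,6.3,1],
  ],
)

```text
time_s: 4.68
tcp_pos: [0.511, 0.0423, 0.0688]
ee_rot: [[0.987, 0.164, 0.001], [0.164, -0.987, 0.001], [0.001, -0.0, -1.0]]
wrist_force: [0.6, -0.0, 0.2]
gripper_width: -0.0
gripper_force: 0.0
```

Request:
arm_command(
  deltas=[
    [0,0,0,0,0,0.2,1],
    [0,0,0,0,0,0.3,1],
    [0,0,0,0,0,0.3,1],
  ],
)

```text
time_s: 4.93
tcp_pos: [0.5115, 0.0423, 0.0683]
ee_rot: [[0.986, 0.165, 0.003], [0.165, -0.986, 0.0], [0.003, 0.0, -1.0]]
wrist_force: [-4.6, 1.8, 15.9]
gripper_width: 0.009
gripper_force: 7.9
```

16 N against a stop at tip height 0.049 means the yellow key is fully in. I'll lift and move to green.

Request:
arm_command(
  deltas=[
    [0,0,0,0,0,-2,1],
    [0,0,0,0,0,-5,1],
    [0,0,0,2.5,-2.2,-6,1],
    [0,0,0,5,-4.5,-6,1],
    [0,0,0,7.5,-7,-6,1],
    [0,0,0,8.6,-7.7,-6,1],
    [0,0,0,8.6,-7.7,-6,1],
    [0,0,0,8.6,-7.7,-6,1],
  ],
)

```text
time_s: 5.6
tcp_pos: [0.5831, 0.1325, 0.1253]
ee_rot: [[0.986, 0.164, 0.0], [0.164, -0.986, 0.0], [0.0, -0.0, -1.0]]
wrist_force: [0.1, -0.7, -1.1]
gripper_width: 0.007
gripper_force: 0.0
```

```bash
python3 - <<'E'
from h import *
s=sense();print(s["tcp_pos"],s["wrist_force"])
for n in("wrist","top"):
    c=capture(n)
    if n=="wrist":cv2.imwrite("pics/w4.png",c["pixels"])
    for b in blobs(c,100):
        if b[0]!='blue':print(b,ray(c,*b[2],0.057).round(4))
E
```

```text
[0.58310684 0.13245623 0.1253409 ] [ 0.08594763 -0.74537838 -1.07063496]
('red', [0, 225, 138, 62, 826], [82.6, 255.0]) [0.549 0.254 0.057]
('red', [260, 329, 27, 31, 329], [273.3, 352.1]) [0.4953 0.1184 0.057 ]
('green', [249, 206, 48, 50, 1826], [272.7, 229.9]) [0.5866 0.1339 0.057 ]
('red', [24, 155, 80, 59, 314], [64.6, 185.7]) [0.5936 0.576  0.057 ]
('red', [171, 204, 28, 19, 148], [186.7, 213.4]) [0.5205 0.253  0.057 ]
('red', [230, 211, 16, 24, 281], [237.8, 223.1]) [0.4951 0.1189 0.057 ]
('yellow', [261, 212, 15, 14, 171], [267.8, 218.5]) [0.5074 0.0405 0.057 ]
('yellow', [405, 239, 30, 16, 229], [419.3, 246.7]) [ 0.4338 -0.3556  0.057 ]
('green', [16, 0, 21, 15, 118], [26.3, 7.0]) [1.1076 0.7236 0.057 ]
('green', [371, 98, 27, 24, 213], [384.8, 108.5]) [ 0.8134 -0.2795  0.057 ]
('green', [400, 115, 20, 20, 105], [408.9, 124.9]) [ 0.7667 -0.344   0.057 ]
('green', [425, 141, 33, 31, 142], [441.1, 156.5]) [ 0.6777 -0.4273  0.057 ]
```

View pics/w4.png

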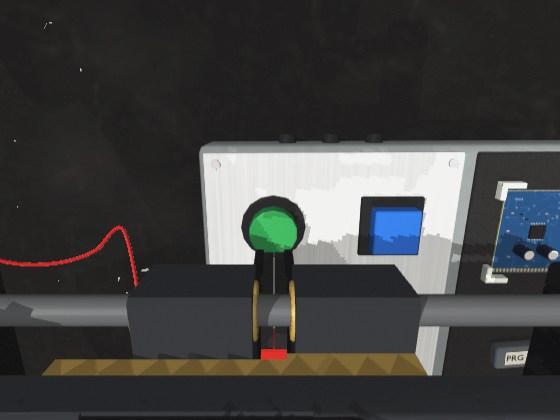

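The wrist view shows the green button at px (273,230), in line with the fingertips, and blue untouched and still out. Pressing green.

Request:
arm_command(
  deltas=[
    [0,0,0,0.1,0,2,1],
    [0,0,0,0.1,0,4,1],
    [0,0,0,0.1,0,4.8,1],
    [0,0,0,0.1,0,5.2,1],
    [0,0,0,0.1,0,5.5,1],
    [0,0,0,0.1,0,5.7,1],
    [0,0,0,0.1,0,5.7,1],
  ],
)

```text
time_s: 6.28
tcp_pos: [0.5835, 0.1315, 0.0693]
ee_rot: [[0.987, 0.163, -0.0], [0.163, -0.987, -0.001], [-0.001, 0.001, -1.0]]
wrist_force: [-2.7, -2.0, 4.4]
gripper_width: 0.007
gripper_force: 2.2
```

Request:
arm_command(
  deltas=[
    [0,0,0,0,0,0.2,1],
    [0,0,0,0,0,0.3,1],
    [0,0,0,0,0,0.3,1],
  ],
)

```text
time_s: 6.53
tcp_pos: [0.584, 0.1318, 0.0683]
ee_rot: [[0.986, 0.164, 0.001], [0.164, -0.986, -0.001], [0.001, 0.001, -1.0]]
wrist_force: [-6.0, -2.2, 12.2]
gripper_width: 0.005
gripper_force: 6.3
```

Green has bottomed: 12 N at tip height 0.049. I'll lift clear and back off for a final look.

Request:
arm_command(
  deltas=[
    [0,0,0,0,0,-2,1],
    [0,0,0,0,0,-6,1],
    [0,0,0,0,0,-10,1],
    [0,0,0,-3,4,-14,1],
    [0,0,0,-6,4,-15,1],
    [0,0,0,-7,4,-15,1],
    [0,0,0,-7,4,-15,1],
    [0,0,0,-7,4,-15,1],
  ],
)

```text
time_s: 7.2
tcp_pos: [0.5218, 0.0815, 0.2171]
ee_rot: [[0.987, 0.163, 0.004], [0.163, -0.987, 0.002], [0.005, -0.002, -1.0]]
wrist_force: [-0.6, 0.5, -0.5]
gripper_width: -0.003
gripper_force: 0.0
```

```bash
python3 - <<'E'
from h import *
s=sense();print(s["tcp_pos"],s["wrist_force"])
c=capture("wrist");cv2.imwrite("pics/w5.png",cv2.resize(c["pixels"][90:300,170:450],None,fx=2.8,fy=2.8))
E
```

```text
[0.52176501 0.08151422 0.21708393] [-0.56040196  0.45637036 -0.45101611]
```

View pics/w5.png

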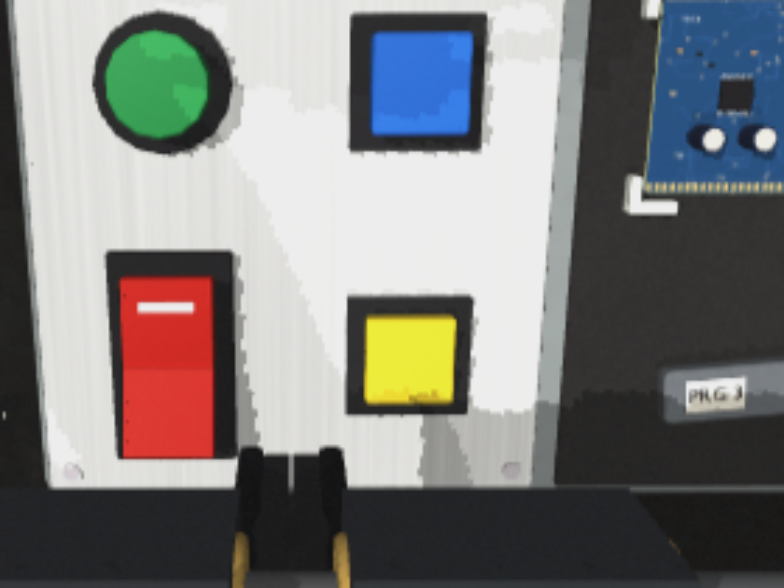

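The view shows the rocker ON, yellow and blue in place, green back up, and the board and dongle where they were. I'll check numerically that yellow is in, using the blue-to-yellow spacing, which must be 90 mm at the right height.

```bash
python3 - <<'E'
from h import *
c=capture("wrist");o=lambda u,v:(170+u/2.8,90+v/2.8)
q=lambda L,z:np.mean([ray(c,*o(*p),z)[:2] for p in L],0)
B=q([(372,31),(473,31),(471,134),(371,134)],.057)
bb=q([(350,14),(487,14),(482,151),(350,151)],.042);yb=q([(347,297),(473,297),(468,413),(346,413)],.042)
for z in(.049,.057):
    Y=q([(365,315),(456,315),(455,403),(365,405)],z)
    print(z,Y,np.linalg.norm(B-Y),"key-bezel mm",(Y-yb)*1e3)
print("blue",(B-bb)*1e3,np.linalg.norm(bb-yb)); b2=q([(372,31),(473,31),(471,134),(371,134)],.049);print((b2-bb)*1e3)
E
```

```text
0.049 [0.50948749 0.03954639] 0.08921303522309734 key-bezel mm [0.67213968 0.35803882]
0.057 [0.51177278 0.04096024] 0.0867270572885136 key-bezel mm [2.95742181 1.77189474]
blue [0.43775048 0.60687011] 0.0894023237941528
[ 0.4174767  -0.44454473]
```

Taken at 0.049 the yellow key is centred on its bezel and 89 mm from blue; at 0.057 it fits neither. So it is fully in, and I'm handing the job in.

```bash
python3 -c "
from station import *
print(finish_job())"
```

```text
the job is handed in; nothing more can be done
None
```

I've handed the job in: the red rocker is ON, the yellow key is fully in, and the green button was pressed to its stop and came back up. The blue key and loose items weren't touched; the hand-in gave no verdict.

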